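Push a small carton through the spring gate of a sorting lane

TASK

Push the spring gate at the end of the lane open with one finger and, while that finger keeps it open, push the small carton through with the other finger so that it drops into the bay behind; do not shove the gate open with the carton or let the gate press on it. Then withdraw so that the gate closes by itself. Keep the carton on the deck until it drops, never lifting it, and leave the things on the bench beside the lane where they are.

Things in the scene. Friction and masses are not known exactly. Their poses are not given: they have to be found in the camera images.
- lane: Fixed aluminium lane, grey deck. Origin on the bench under the middle of the gate line; x along the lane towards the bay (push direction), y left, z up. Deck: 80 mm above the bench, x -200 to +12 mm, y -70 to +70 mm; near end and top open. 8 mm side panels, x -200 to +175 mm, 112 mm above the bench.
- bay (a point): Middle of the floor of the open-topped drop bay behind the gate; floor 6 mm above the bench. In the lane's frame the bay spans x +12 (the deck's edge) to +167 mm, y -70 to +70 mm; its end wall is 112 mm high.
- gate (a joint): Angle of the spring gate (rad): 0 closed across the lane, grows as the gate swings away from the deck, over the bay (towards the lane's +x); stop at 1.75. Self-closing: about 0.18 N m when shut, 0.28 N m at 1.6 rad, so some 5 to 8 N at 35 mm from the hinge. The gate opens only this way.
- gate_hinge (a point): Point on the gate's upright hinge axis, at the lane's x = 0, y = +67 mm (left side), 105 mm above the bench.
- gate_edge (a point): Top corner of the gate's free edge (moves with the gate). The gate is a grey painted plate 5 mm thick with a dark edge strip, upright across the lane at x = 0 when shut, reaching 132 mm to the right of the hinge; its lower edge is 7 mm and its upper edge 54 mm above the deck; nothing stands above it.
- carton: The small closed cardboard carton on the deck, 46 mm (its x) by 50 mm (its y) by 34 mm high, about 0.12 kg. Origin: centre of its underside; z up. It starts on the right of the lane's middle, its x axis roughly along the lane.
- big_carton: Bystander on the bench right of the lane: closed cardboard carton 120 x 90 x 60 mm. Origin: centre of its underside.
- parts_bin: Bystander on the bench right of the lane: yellow open parts bin 120 x 100 x 55 mm with small steel parts. Origin: centre of its underside.
- screwdriver: Bystander on the bench left of the lane: screwdriver lying flat. Origin at the underside of its middle.
There are look-alikes about, which are no part of the job. What is meant by the carton is not blue or yellow, and is the smaller of those in its own colour.

How it is judged (in metres and radians):
On the way, in this order (a step that is already met when the one before it is completed fails the run):
1. a finger pushes the gate open while the carton is still on the deck before it (value of joint gate above 0.25 rad and contact force between the fingers and gate above 0.5 N and x of carton in the frame of lane below 0 m), for 0.1 s.
2. the carton's middle passes the gate line while a finger holds the gate open (x of carton in the frame of lane above 0.004 m and value of joint gate above 0.5 rad and contact force between the fingers and gate above 0.5 N), for 0.1 s.
At the end, for the whole second after the job is handed in: The carton lies at rest in the drop bay (its origin inside the bay's walls and less than 60 mm above the bench, below the deck), and the gate has closed by itself (within 0.06 rad) (x of carton in the frame of lane between 0.012 and 0.167 m and y of carton in the frame of lane between -0.07 and 0.07 m and z of carton in the frame of lane below 0.06 m and linear speed of carton below 0.02 m/s and value of joint gate below 0.06 rad); the robot touches nothing.
It fails at once if the carton is pressed against the gate (more than 1 N): the gate must be opened by a finger (contact force between carton and gate above 1 N).
It fails at once if the carton is lifted (more than 15 mm above the deck) (z of carton in the frame of lane above 0.095 m).
It fails at once if the big carton is displaced by more than 20 mm (distance of big_carton from where it was at the start of the episode above 0.02 m).
It fails at once if the parts bin is displaced by more than 20 mm (distance of parts_bin from where it was at the start of the episode above 0.02 m).
It fails at once if the screwdriver is displaced by more than 20 mm (distance of screwdriver from where it was at the start of the episode above 0.02 m).
It also fails if it takes over 38 s, if anything falls off the work surface, if the arm or the gripper's body presses on something with over 40 N, if the wrist force passes 120 N, or if a joint passes its speed limit or range.

ROBOT

A 7-joint arm with a two-finger parallel gripper is mounted at the origin on the work surface. World frame = base frame: x ahead of the robot, y to its left, z up, the work surface at z = 0. Lengths are in mm, angles in rad, forces in N, time in s.
With the tool pointing down it reaches from about 425 to 1025 mm from the base axis. Payload 9.4 kg.
Tool frame: the origin (TCP) lies at the very end of the fingers, on their centre line; the grasp point (between the pads) lies 19 mm behind it; z points along the fingers, y is the direction in which the jaws open and shut (so a half turn about z gives the same grasp; the last joint's range is limited). The gripper opens to 85 mm and grips with 20 to 120 N. Pads are 22 mm wide; open, the fingers measure 114 mm over their backs; the gripper's body (76 mm by 85 mm) begins 54 mm behind the grasp point. The pads swing forward as they close: fully open they stand 13 mm farther back than shut.
Start: joints at [-1.198, 0.599, -0.003, 1.599, 0.002, 0.943, -0.08], TCP at [315.223, 652.885, 231.275] pointing down, gripper open.
Joint ranges: [-2.57, 2.57], [-0.35, 1.97], [-1.29, 1.29], [0.11, 2.56], [-1.05, 4.19], [0.11, 1.86], [-2.63, 2.63]. Speed limits (rad/s): [2.22, 2.22, 3.01, 3.01, 3.14, 3.14, 3.14].

INTERFACE

Orientations are given as a unit quaternion [w, x, y, z].
In Python, from cell import manip gives the robot as it stands.
- The arm moves only by the tool apply_moves, never from a script. Its argument "moves" is a list of rows, each an object with "delta_pos": the shift along the tool's x, y, z in m, a list of three; "roll": the turn about the tool's z in rad. In form: [{"delta_pos": [dx, dy, dz], "roll": roll}, ...]. A call has 1 to 12 rows; each row shifts and turns the pose as measured when the row begins, along the tool's axes as they then stand; what a row does not reach is not made up. A row lasts 1/10 s, in which the tool goes at most 50 mm and 8.59 degrees, less where a joint would pass 70% of its speed; a pose out of reach is approached as far as the arm can. A call is refused whole if a number of a shift passes 0.05 or a number of a turn 0.15, either way. A call with a gripper value outside its range is refused whole. "hand" is the closure, from -1 (fully open) to 1 (shut), set as the call begins (left out, the last holds). The fingers move at their own pace and stop on an object; "force" is the grip in N (left out, the last holds). Time passes only in rows, so rows that do not move let the fingers close. It gives the time, the measured TCP pose, the force and the opening at its end, in the units of the state.
- manip.get_state(): the state, without advancing time (a new reading comes with each control period).
- manip.grab_frame(name): name is "side" or "top" or "wrist"; returns (picture, depth): 400x640x3 uint8, blue, green, red; 400x640 float32, mm along the optical axis (not along the pixel's ray), 0 where there is no reading.
- manip.get_calibration(name): a dict with "camera_matrix" (3x3 intrinsics, pixels), "view" (4x4, takes a point from world to camera coordinates); the wrist camera has in their place "hand_eye" (4x4, takes a point from camera to tool coordinates, whose origin is the TCP and whose axes are the flange's). Camera axes: x right, y up, looking along -z (the intrinsics and any distortion apply to the point x, -y, -z); pixel columns grow to the right and rows downward; lengths in mm; the calibration is good to about 2 mm. A picture is of the moment at which its call begins: read the wrist's pose just before it. get_calibration takes no time and is no camera call.
- manip.close_job(): hands the job in, once; it reports no verdict.
The state is a dict: "time": time; "q": joint angles; "qd": joint speeds; "effort": joint torques, N m; "ee_pos": TCP position; "tool_rot": TCP orientation; "contact_force": force on the tool from outside, world axes, zero at the start; "wrist_torque": the same for the moment, N m; "finger_gap": finger opening in mm.
Only numpy, scipy, OpenCV 4.12 (cv2) and the standard library are available. Lean on these libraries where they do the work, as an engineer would, in place of code of your own. Each camera call takes 0.05 s, during which the arm holds its last target.

## Working session

There is one attempt and no reset: what is moved stays moved. The work goes in short steps, Python scripts to look and compute and a tool call to move; the robot and the scene stay as the last step left them, time stands still between calls to the robot, and variables do not carry over. Pictures are saved under pics/ and viewed, and the job is handed in when it is done.

Besides the shell and the picture viewer there is one more tool, called after "Emit:" in YAML: its name, and indented under it one key for each argument. apply_moves: Moves the arm, as the interface text tells. Its arguments: {"type":"object","properties":{"moves":{"type":"array"},"hand":{"type":"number"},"force":{"type":"number"}},"required":["moves"]}

```bash
ls; mkdir -p pics; python3 - <<'E'
from cell import manip
import cv2, numpy as np
print(manip.get_state())
for n in ("side","top","wrist"):
    im,d=manip.grab_frame(n)
    cv2.imwrite(f"pics/{n}0.png",im); np.save(f"pics/{n}0.npy",d)
    print(n,manip.get_calibration(n))
E
```

```text
pics
{'time': 0.0, 'q': array([-1.19769534,  0.60014363, -0.00254643,  1.60015667,  0.00180082,
        0.9429098 , -0.07979123]), 'qd': array([-6.80901367e-04,  1.77560862e-03, -8.37530834e-04, -6.06727012e-04,
        6.98452370e-05,  4.07639017e-05, -4.76790534e-04]), 'effort': array([-3.56056562e-04, -7.76459670e+01,  1.56502571e+00, -2.57998860e+01,
        1.23278002e-02,  9.26707668e-03,  1.18813981e-05]), 'ee_pos': array([315.02099739, 652.43663197, 230.39398394]), 'tool_rot': array([-1.08083618e-04,  2.22974958e-01,  9.74823838e-01, -8.00371252e-04]), 'contact_force': array([ 0.29882915, -0.16422911, -0.97409625]), 'wrist_torque': array([-0.03850676,  0.00498829,  0.03155883]), 'finger_gap': 85.60925743753897}
side {'camera_matrix': array([[377.01844422,   0.        , 317.0424232 ],
       [  0.        , 377.01844422, 204.84024226],
       [  0.        ,   0.        ,   1.        ]]), 'view': array([[-9.15688304e-01, -4.01885944e-01, -1.61801394e-03,
         4.71252616e+02],
       [ 2.48860438e-01, -5.70175137e-01,  7.82923238e-01,
        -2.98669862e+02],
       [-3.1556
[... 516 characters left out ...]
   [-1.34821133e-01, -4.57034861e-04,  9.90869847e-01,
        -9.43901024e+02],
       [ 0.00000000e+00,  0.00000000e+00,  0.00000000e+00,
         1.00000000e+00]])}
wrist {'camera_matrix': array([[322.59287627,   0.        , 322.52748101],
       [  0.        , 322.59287627, 198.61314752],
       [  0.        ,   0.        ,   1.        ]]), 'hand_eye': array([[ 5.59576607e-05,  9.50819443e-01,  3.09745677e-01,
         7.90572368e+01],
       [ 9.99999997e-01, -3.61544830e-05, -6.96741772e-05,
        -1.26402489e+00],
       [-5.50488675e-05,  3.09745680e-01, -9.50819442e-01,
        -1.43371857e+02],
       [ 0.00000000e+00,  0.00000000e+00,  0.00000000e+00,
         1.00000000e+00]])}
```

View pics/top0.png

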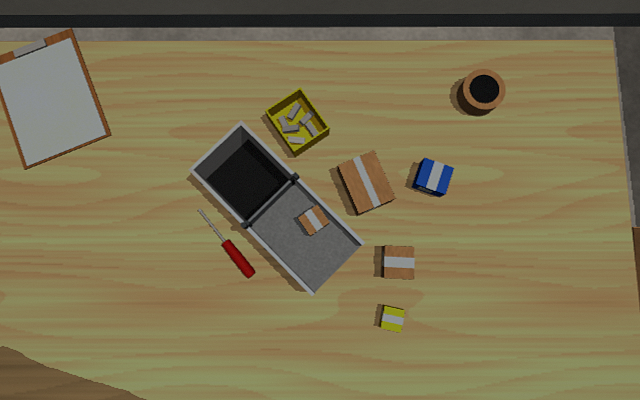

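View pics/side0.png

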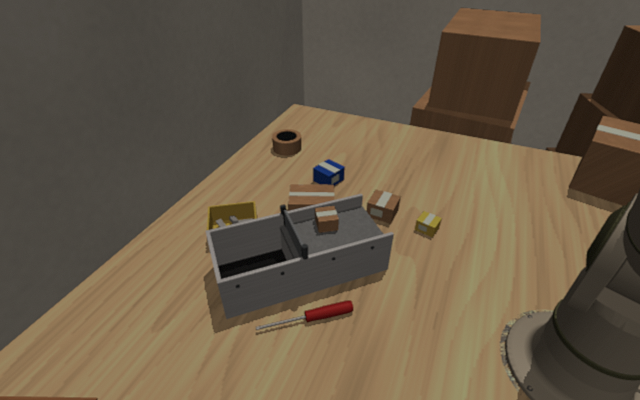

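View pics/wrist0.png

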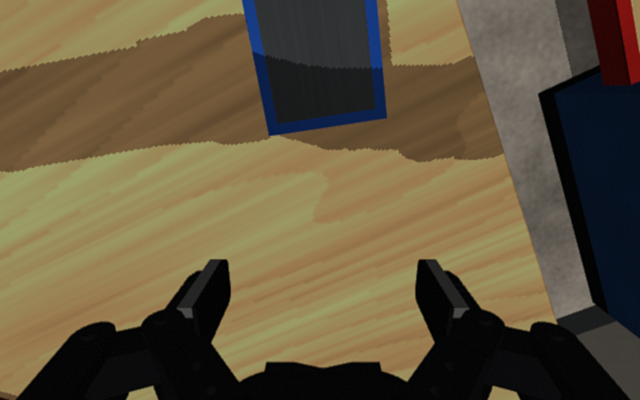

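The top view shows several candidates:
- Small brown carton at about (313,220), on the grey deck.
- Brown carton at (398,262) and larger brown carton at (365,182), both on the bench.
- Blue box at (434,177) and yellow box at (393,318).

The meant carton is the brown one at (313,220). It is the smallest brown one and sits on the deck. Next I'll enlarge that area and measure.

```bash
cat > h.py <<'E'
import numpy as np, cv2
from cell import manip
def cal(n):
    c=manip.get_calibration(n); return np.array(c["camera_matrix"]),np.array(c["view"])
def ray(n,px,z):
    K,V=cal(n); R=V[:3,:3];t=V[:3,3]; o=-R.T@t
    out=[]
    for u,v in np.atleast_2d(px):
        d=R.T@np.array([(u-K[0,2])/K[0,0],-(v-K[1,2])/K[1,1],-1.])
        out.append(o+d*(z-o[2])/d[2])
    return np.array(out)
def proj(n,P):
    K,V=cal(n); p=(V[:3,:3]@np.atleast_2d(P).T).T+V[:3,3]
    return np.c_[K[0,0]*p[:,0]/-p[:,2]+K[0,2], K[1,1]*-p[:,1]/-p[:,2]+K[1,2]]
def cloud(n,d):
    K,V=cal(n); v,u=np.indices(d.shape); 
    pc=np.stack([(u-K[0,2])/K[0,0]*d,-(v-K[1,2])/K[1,1]*d,-d],-1)
    return (pc-V[:3,3])@V[:3,:3]
E
python3 - <<'E'
from h import *
im=cv2.imread("pics/top0.png"); d=np.load("pics/top0.npy")
cv2.imwrite("pics/crop0.png",cv2.resize(im[110:310,180:420],None,fx=3,fy=3,interpolation=cv2.INTER_CUBIC))
P=cloud("top",d)
hsv=cv2.cvtColor(im,cv2.COLOR_BGR2HSV)
z=P[...,2]
# walls top
m=(abs(z-112)<6)&(hsv[...,1]<60)
m[:, :180]=0;m[:,375:]=0
print(m.sum())
vis=im.copy(); vis[m]=(0,0,255)
m2=(z>105)&(z<122)&(hsv[...,1]>=60)
m3=np.zeros_like(m2); m3[195:245,285:345]=1; m2&=m3
vis[m2]=(0,255,0)
cv2.imwrite("pics/mask0.png",cv2.resize(vis[110:310,180:420],None,fx=3,fy=3,interpolation=cv2.INTER_NEAREST))
for mm in (m,m2):
    p=P[mm]; print(p.mean(0), cv2.minAreaRect(p[:,:2].astype(np.float32)))
for u,v in [(240,140),(240,180),(310,260),(313,220),(365,182),(270,202)]: print(u,v,P[v,u])
E
```

```text
1817
[580.32502873  -9.88810362 111.49226405] ((566.3826293945312, -17.827301025390625), (374.674072265625, 155.969482421875), 44.88363265991211)
[534.69319115 -98.41349669 113.37380736] ((535.3619384765625, -98.96227264404297), (46.32676696777344, 49.60533905029297), 33.812782287597656)
240 140 [730.01355109  71.59495673  37.06505186]
240 180 [640.75846901  74.64559673   8.11466161]
310 260 [451.91054878 -92.15953986  78.8399228 ]
313 220 [534.84976463 -98.85790497 112.88415392]
365 182 [ 625.32683231 -215.29952035   61.66022943]
270 202 [571.4820631   -9.4322745  124.40844316]
```

View pics/crop0.png

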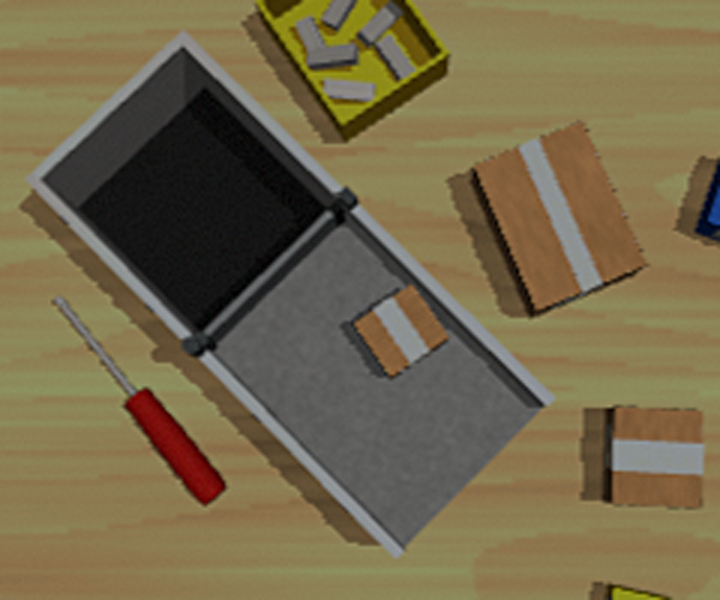

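View pics/mask0.png

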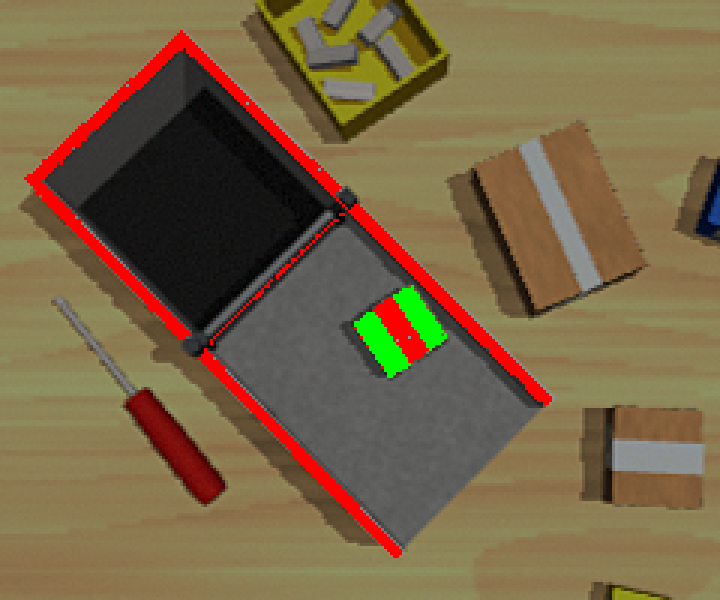

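The crop confirms it: the small brown carton with the white stripe is on the deck, centred at about (313,220) in the full frame. It sits at roughly lane (-92,-36) with a yaw of about -11°. The lane axis lies near 44.9° in world. The plan:
- Align the jaws along the lane, one finger ahead of the carton and one behind.
- Drive forward, so the leading finger's back opens the gate and the trailing pad pushes the carton.

I'll turn first, then travel at height.

Emit:
apply_moves:
  moves:
    - {"delta_pos": [0,0,0],"roll": 0.112}
    - {"delta_pos": [0,0,0],"roll": 0.112}
    - {"delta_pos": [0,0,0],"roll": 0.112}
    - {"delta_pos": [0,0,0],"roll": 0}
  hand: -1

```text
time: 0.55
ee_pos: [314.9, 651.7, 229.0]
tool_rot: [-0.0, 0.388, 0.922, -0.002]
contact_force: [-0.1, -0.5, -0.1]
finger_gap: 85.6
```

Emit:
apply_moves:
  moves:
    - {"delta_pos": [-0.043,-0.023,0],"roll": 0}
    - {"delta_pos": [-0.043,-0.023,0],"roll": 0}
    - {"delta_pos": [-0.043,-0.023,0],"roll": 0}
    - {"delta_pos": [-0.043,-0.023,0],"roll": 0}
    - {"delta_pos": [-0.043,-0.023,0],"roll": 0}
    - {"delta_pos": [-0.043,-0.023,0],"roll": 0}
    - {"delta_pos": [-0.043,-0.023,0],"roll": 0}
    - {"delta_pos": [-0.043,-0.023,0],"roll": 0}
    - {"delta_pos": [-0.043,-0.023,0],"roll": 0}
    - {"delta_pos": [-0.043,-0.023,0],"roll": 0}
    - {"delta_pos": [0,0,0],"roll": 0}

```text
time: 1.65
ee_pos: [460.7, 174.1, 227.9]
tool_rot: [0.001, 0.367, 0.93, -0.002]
contact_force: [0.5, 0.3, -0.1]
finger_gap: 85.5
```

```bash
cat >> h.py <<'E'
TH=np.deg2rad(44.88); EX=np.array([np.cos(TH),np.sin(TH)]); EY=np.array([-EX[1],EX[0]])
O=np.array([566.38,-17.83])+12.5*EX
def lane(p):
    p=np.atleast_2d(p)[:,:2]-O; return np.c_[p@EX,p@EY]
def st():
    s=manip.get_state(); p=s["ee_pos"]; q=s["tool_rot"]
    from scipy.spatial.transform import Rotation as R
    M=R.from_quat([q[1],q[2],q[3],q[0]]).as_matrix()
    l=lane(p)[0]
    print("t",round(s["time"],2),"lane",l.round(1),"z",round(p[2],1),"yawerr(deg, jaw-lane)",round(np.degrees(np.arctan2(M[1,1],M[0,1]))-44.88,2),"toolz",M[:,2].round(3),"F",s["contact_force"].round(1),"gap",round(s["finger_gap"],1))
    return s,M
E
python3 -c "
from h import *
st(); print(manip.get_state()['q'].round(2))"
```

```text
t 1.65 lane [ 48.  210.6] z 227.9 yawerr(deg, jaw-lane) 2.09 toolz [-0.    -0.004 -1.   ] F [ 0.5  0.3 -0.1] gap 85.5
[-0.56  0.33  0.11  2.13 -0.05  0.69  0.4 ]
```

Emit:
apply_moves:
  moves:
    - {"delta_pos": [-0.041,-0.022,0],"roll": 0.036}
    - {"delta_pos": [-0.041,-0.022,0],"roll": 0}
    - {"delta_pos": [-0.041,-0.022,0],"roll": 0}
    - {"delta_pos": [-0.041,-0.022,0],"roll": 0}
    - {"delta_pos": [-0.041,-0.022,0],"roll": 0}
    - {"delta_pos": [-0.025,-0.014,0],"roll": 0}
    - {"delta_pos": [0,0,0],"roll": 0}

```text
time: 2.35
ee_pos: [542.0, -79.5, 229.2]
tool_rot: [0.002, 0.372, 0.928, -0.001]
contact_force: [0.2, 0.8, -0.4]
finger_gap: 85.0
```

```bash
python3 - <<'E'
from h import *
st(); print(manip.get_state()['q'].round(2))
im,d=manip.grab_frame("wrist"); cv2.imwrite("pics/w1.png",im)
im,d=manip.grab_frame("side"); cv2.imwrite("pics/s1.png",im); np.save("pics/s1.npy",d)
p=manip.get_state()["ee_pos"]; print(proj("side",p))
E
```

```text
t 2.35 lane [-73.3 -26.5] z 229.2 yawerr(deg, jaw-lane) 1.48 toolz [ 0.003 -0.004 -1.   ] F [ 0.2  0.8 -0.4] gap 85.0
[-0.07  0.39  0.15  2.02 -0.08  0.73  0.94]
[[319.87805739 176.28289217]]
```

View pics/w1.png

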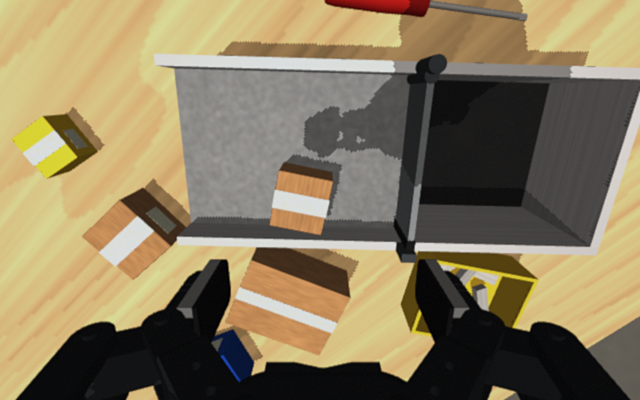

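View pics/s1.png

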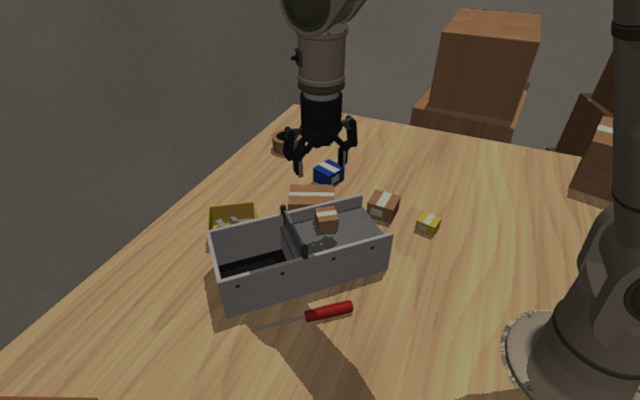

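```bash
python3 - <<'E'
from h import *
s,M=st(); p=s["ee_pos"]; d=np.load("pics/s1.npy"); P=cloud("side",d)
m=np.zeros(d.shape,bool); m[80:185,270:370]=1; m&=(d>0)
L=(P-p)@M
m&=(abs(L[...,0])<80)&(abs(L[...,1])<120)&(L[...,2]<30)&(L[...,2]>-150)
Q=L[m]
for z0 in range(-150,30,8):
    q=Q[(Q[:,2]>=z0)&(Q[:,2]<z0+8)]
    if len(q):
        a=q[q[:,1]<0,1]; b=q[q[:,1]>=0,1]
        print(z0,len(q),"y- ",(a.min().round(),a.max().round()) if len(a) else None,"y+",(b.min().round(),b.max().round()) if len(b) else None, "x",q[:,0].min().round(),q[:,0].max().round())
E
```

```text
t 2.45 lane [-71.2 -23.2] z 228.9 yawerr(deg, jaw-lane) 1.65 toolz [ 0.002 -0.002 -1.   ] F [0.6 0.4 0.1] gap 85.6
-150 175 y-  (np.float64(-31.0), np.float64(-1.0)) y+ (np.float64(0.0), np.float64(35.0)) x -7.0 38.0
-142 172 y-  (np.float64(-32.0), np.float64(-1.0)) y+ (np.float64(0.0), np.float64(35.0)) x -9.0 37.0
-134 97 y-  (np.float64(-31.0), np.float64(-0.0)) y+ (np.float64(1.0), np.float64(35.0)) x -9.0 38.0
-126 79 y-  (np.float64(-66.0), np.float64(-32.0)) y+ (np.float64(13.0), np.float64(63.0)) x -13.0 11.0
-118 324 y-  (np.float64(-70.0), np.float64(-1.0)) y+ (np.float64(0.0), np.float64(66.0)) x -14.0 13.0
-110 321 y-  (np.float64(-70.0), np.float64(-0.0)) y+ (np.float64(0.0), np.float64(67.0)) x -15.0 20.0
-102 223 y-  (np.float64(-73.0), np.float64(-0.0)) y+ (np.float64(0.0), np.float64(68.0)) x -14.0 19.0
-94 193 y-  (np.float64(-74.0), np.float64(-0.0)) y+ (np.float64(2.0), np.float64(69.0)) x -17.0 18.0
-86 253 y-  (np.float64(-75.0), np.float64(-0.0)) y+ (np.float64(1.0), np.float64(70.0)) x -20.0 17.0
-78 194 y-  (np.float64(-75.0), np.float64(-1.0)) y+ (np.float64(1.0), np.float64(71.0)) x -15.0 16.0
-70 201 y-  (np.float64(-75.0), np.float64(-41.0)) y+ (np.float64(32.0), np.float64(72.0)) x -14.0 13.0
-62 75 y-  (np.float64(-71.0), np.float64(-45.0)) y+ (np.float64(37.0), np.float64(69.0)) x -9.0 13.0
-54 63 y-  (np.float64(-60.0), np.float64(-44.0)) y+ (np.float64(41.0), np.float64(54.0)) x -12.0 11.0
-46 63 y-  (np.float64(-58.0), np.float64(-45.0)) y+ (np.float64(40.0), np.float64(54.0)) x -14.0 10.0
-38 70 y-  (np.float64(-58.0), np.float64(-44.0)) y+ (np.float64(41.0), np.float64(54.0)) x -13.0 11.0
-30 64 y-  (np.float64(-59.0), np.float64(-44.0)) y+ (np.float64(41.0), np.float64(54.0)) x -13.0 11.0
-22 33 y-  (np.float64(-52.0), np.float64(-45.0)) y+ (np.float64(42.0), np.float64(52.0)) x -12.0 10.0
```

Emit:
apply_moves:
  moves:
    - {"delta_pos": [-0.011,-0.013,0],"roll": 0.03}
    - {"delta_pos": [0,0,0],"roll": 0}
    - {"delta_pos": [0,0,0.03],"roll": 0}
    - {"delta_pos": [0,0,0.03],"roll": 0}
    - {"delta_pos": [0,0,0.02],"roll": 0}
    - {"delta_pos": [0,0,0],"roll": 0}
    - {"delta_pos": [0,0,0],"roll": 0}

```text
time: 3.15
ee_pos: [540.6, -85.2, 148.2]
tool_rot: [0.002, 0.378, 0.926, 0.001]
contact_force: [0.8, -0.7, -0.5]
finger_gap: 85.2
```

```bash
python3 - <<'E'
from h import *
st()
im,d=manip.grab_frame("wrist"); cv2.imwrite("pics/w2.png",im)
im,d=manip.grab_frame("top"); cv2.imwrite("pics/t2.png",cv2.resize(im[110:310,180:420],None,fx=3,fy=3))
st()
E
```

```text
t 3.15 lane [-78.3 -29.6] z 148.2 yawerr(deg, jaw-lane) 0.71 toolz [ 0.004  0.001 -1.   ] F [ 0.8 -0.7 -0.5] gap 85.2
t 3.25 lane [-78.2 -30. ] z 148.7 yawerr(deg, jaw-lane) 0.69 toolz [ 0.005  0.001 -1.   ] F [-0.2  0.6  0.2] gap 85.4
```

View pics/w2.png

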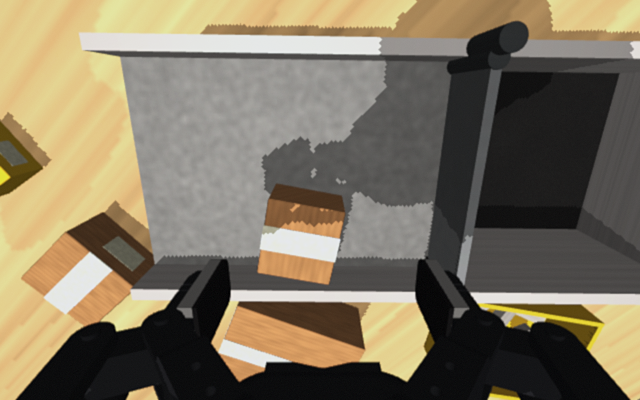

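View pics/t2.png

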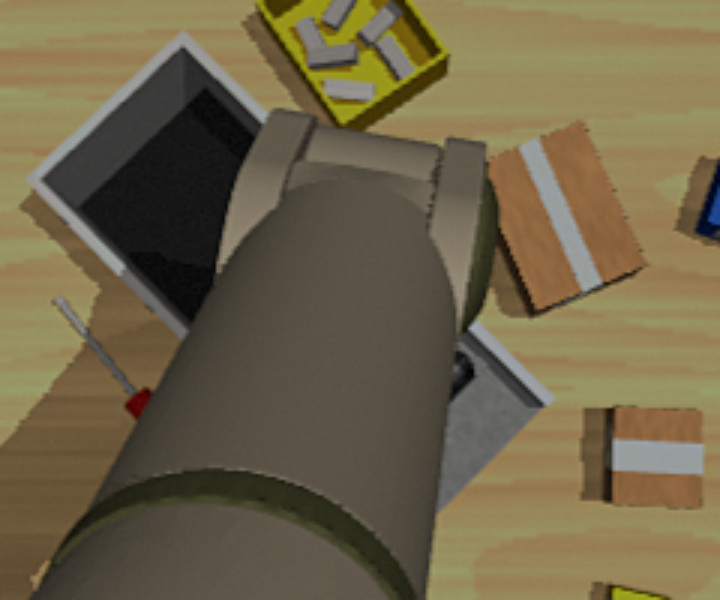

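The wrist view shows the carton's top face at about (258–345, 208–284), between the two fingers. The left pad at (228,262) is behind it, and the right pad at (418,262) is ahead of it and short of the gate. The arm blocks the top view. I'll cross-check the carton in the robot's frame with the wrist camera.

```bash
cat >> h.py <<'E'
def wray(px,z,s,M):
    c=manip.get_calibration("wrist"); K=np.array(c["camera_matrix"]); H=np.array(c["hand_eye"])
    o=M@H[:3,3]+s["ee_pos"]; out=[]
    for u,v in np.atleast_2d(px):
        d=M@H[:3,:3]@np.array([(u-K[0,2])/K[0,0],-(v-K[1,2])/K[1,1],-1.])
        out.append(o+d*(z-o[2])/d[2])
    return np.array(out)
def wcloud(d,s,M):
    c=manip.get_calibration("wrist"); K=np.array(c["camera_matrix"]); H=np.array(c["hand_eye"])
    v,u=np.indices(d.shape)
    pc=np.stack([(u-K[0,2])/K[0,0]*d,-(v-K[1,2])/K[1,1]*d,-d],-1)
    return (pc@H[:3,:3].T+H[:3,3])@M.T+s["ee_pos"]
def wlook(name):
    s,M=st(); im,d=manip.grab_frame("wrist"); cv2.imwrite(f"pics/{name}.png",im)
    W=wcloud(d,s,M); L=lane(W[...,:2].reshape(-1,2)).reshape(d.shape+(2,)); z=W[...,2]
    ins=(abs(L[...,1])<66)&(d>0)
    hsv=cv2.cvtColor(im,cv2.COLOR_BGR2HSV)
    tag=ins&(z>107)&(z<122)&(L[...,0]>-190)&(L[...,0]<160)&((hsv[...,2]>60))
    # carton top: biggest component
    n,lab,stt,_=cv2.connectedComponentsWithStats((ins&(abs(z-114)<6)&(hsv[...,2]>55)).astype(np.uint8))
    for i in sorted(range(1,n),key=lambda i:-stt[i,4])[:2]:
        if stt[i,4]<300: continue
        q=L[lab==i]; r=cv2.minAreaRect(q.astype(np.float32)); print(" comp",stt[i],np.round(r[0],1),np.round(r[1],1),round(r[2],1),"x",q[:,0].min().round(1),q[:,0].max().round(1),"z",np.median(z[lab==i]).round(1))
    # gate line: points z 100..134 -> top edge
    g=ins&(z>124)&(z<142)&(d>170)&(L[...,0]>-10)
    q=L[g]
    if len(q)>30:
        vx,vy,x0,y0=cv2.fitLine(q.astype(np.float32),cv2.DIST_HUBER,0,.01,.01).ravel()
        ang=np.arctan2(vx,-vy); ang=(ang+np.pi/2)%np.pi-np.pi/2
        print(" gate pts",len(q),"angle",round(float(ang),3),"x at mean",q.mean(0).round(1))
    return s,M,im,d,L,z
E
python3 - <<'E'
from h import *
s,M,im,d,L,z=wlook("w3")
print(lane(wray([(380,38),(100,34),(380,293),(150,292)],112,s,M)).round(1))
E
```

```text
t 3.25 lane [-78.2 -30. ] z 148.7 yawerr(deg, jaw-lane) 0.69 toolz [ 0.005  0.001 -1.   ] F [-0.2  0.6  0.2] gap 85.4
 comp [ 257  194   88   89 5931] [-93.1 -37.2] [51.1 46.6] 79.3 x -119.9 -66.4 z 114.7
 gate pts 1243 angle 0.006 x at mean [ -3.7 -25.8]
[[ -51.4   75.6]
 [-192.    75.6]
 [ -41.2  -74.3]
 [-190.2  -74.9]]
```

Emit:
apply_moves:
  moves:
    - {"delta_pos": [-0.006,-0.006,0],"roll": 0.012}
    - {"delta_pos": [0,0,0.02],"roll": 0}
    - {"delta_pos": [0,0,0.02],"roll": 0}
    - {"delta_pos": [0,0,0.015],"roll": 0}
    - {"delta_pos": [0,0,0.007],"roll": 0}
    - {"delta_pos": [0,0,0],"roll": 0}
    - {"delta_pos": [0,0,0],"roll": 0}

```text
time: 4.0
ee_pos: [545.8, -98.6, 91.3]
tool_rot: [0.008, 0.386, 0.922, 0.003]
contact_force: [1.1, 0.1, -0.9]
finger_gap: 85.2
```

```bash
python3 - <<'E'
from h import *
wlook("w4"); im,d=manip.grab_frame("side"); cv2.imwrite("pics/s4.png",cv2.resize(im[130:330,180:420],None,fx=3,fy=3))
E
```

```text
t 4.0 lane [-84.1 -42.7] z 91.3 yawerr(deg, jaw-lane) -0.33 toolz [ 0.018 -0.001 -1.   ] F [ 1.1  0.1 -0.9] gap 85.2
 comp [  245   208   125   122 11733] [-93.  -37.1] [51.2 46.8] 79.5 x -120.1 -66.3 z 114.7
```

View pics/s4.png

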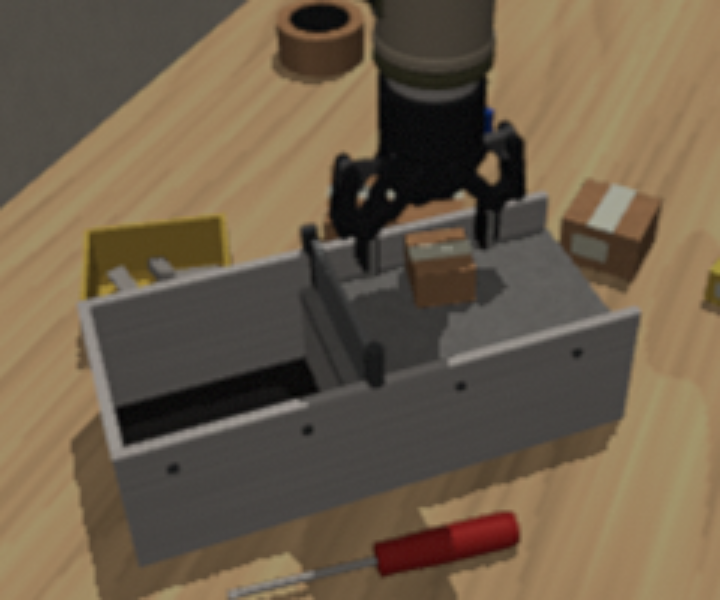

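View pics/w4.png

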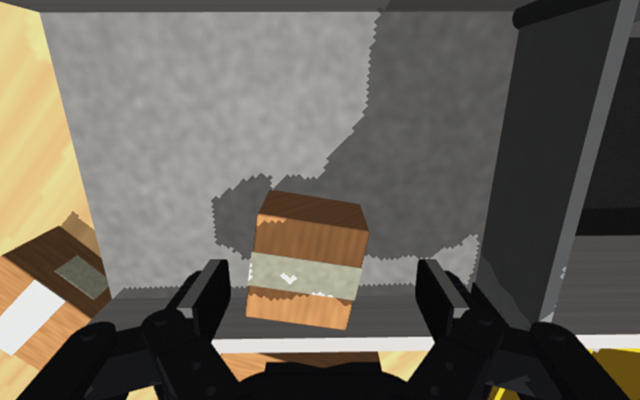

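Emit:
apply_moves:
  moves:
    - {"delta_pos": [0.006,0,0.006],"roll": 0}
    - {"delta_pos": [0.004,0,0.005],"roll": 0}
    - {"delta_pos": [0,0,0.003],"roll": 0}
    - {"delta_pos": [0,0,0],"roll": 0}

```text
time: 4.5
ee_pos: [539.0, -90.4, 77.6]
tool_rot: [0.01, 0.386, 0.922, 0.003]
contact_force: [0.5, -0.2, 0.1]
finger_gap: 85.3
```

```bash
python3 - <<'E'
from h import *
wlook("w5")
E
```

```text
t 4.5 lane [-83.1 -32.1] z 77.6 yawerr(deg, jaw-lane) -0.28 toolz [ 0.02  -0.001 -1.   ] F [ 0.5 -0.2  0.1] gap 85.3
 comp [  238   246   133   122 12819] [-93.  -37.1] [51.4 46.9] 80.0 x -119.9 -66.4 z 114.7
```

Positions agree: the jaws straddle the carton, and the leading finger is short of the gate. Starting a slow advance.

Emit:
apply_moves:
  moves:
    - {"delta_pos": [-0.002,0.008,0],"roll": 0}
    - {"delta_pos": [0,0.008,0],"roll": 0}
    - {"delta_pos": [0,0.008,0],"roll": 0}
    - {"delta_pos": [0,0.008,0],"roll": 0}
    - {"delta_pos": [0,0,0],"roll": 0}

```text
time: 5.05
ee_pos: [564.9, -67.9, 78.3]
tool_rot: [0.009, 0.386, 0.922, 0.003]
contact_force: [-1.8, -2.0, 2.1]
finger_gap: 85.5
```

```bash
python3 - <<'E'
from h import *
wlook("w6")
E
```

```text
t 5.05 lane [-48.9 -34.4] z 78.3 yawerr(deg, jaw-lane) -0.29 toolz [ 0.019 -0.001 -1.   ] F [-1.8 -2.   2.1] gap 85.5
 comp [  188   238   146   117 13906] [-72.9 -32.9] [53.5 51.2] 0.5 x -99.8 -46.2 z 114.8
```

View pics/w6.png

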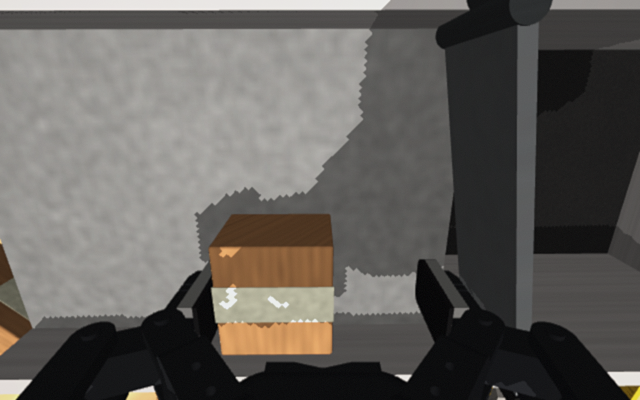

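The carton has squared up against the rear pad, with its top face at about (212–333, 245–355). The leading finger has just begun to open the gate. I'll carry on.

Emit:
apply_moves:
  moves:
    - {"delta_pos": [0,0.007,0],"roll": 0}
    - {"delta_pos": [0,0.007,0],"roll": 0}
    - {"delta_pos": [0,0.007,0],"roll": 0}
    - {"delta_pos": [0,0.007,0],"roll": 0}
    - {"delta_pos": [0,0.007,0],"roll": 0}
    - {"delta_pos": [0,0,0],"roll": 0}

```text
time: 5.7
ee_pos: [589.9, -41.7, 78.7]
tool_rot: [0.008, 0.386, 0.922, 0.002]
contact_force: [-1.8, -1.7, 3.3]
finger_gap: 85.4
```

```bash
python3 - <<'E'
from h import *
wlook("w7")
E
```

```text
t 5.7 lane [-12.7 -33.5] z 78.7 yawerr(deg, jaw-lane) -0.32 toolz [ 0.016 -0.002 -1.   ] F [-1.8 -1.7  3.3] gap 85.4
 comp [  189   236   144   118 13861] [-37.  -31.9] [51.2 53.4] 89.7 x -63.6 -10.3 z 114.8
```

View pics/w7.png

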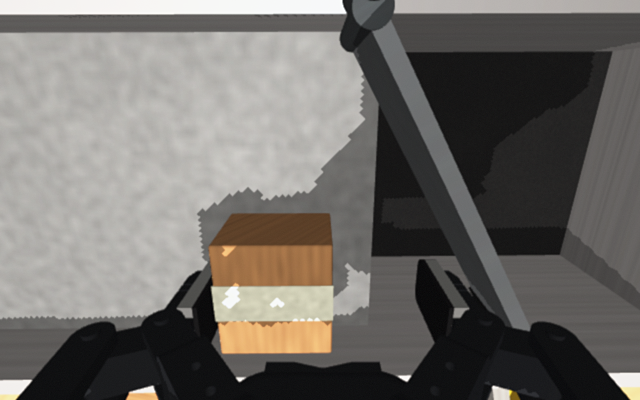

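The gate has swung to about 0.45 rad and the carton is about 33 mm short of the gate line, well clear of the gate plate. Continuing.

Emit:
apply_moves:
  moves:
    - {"delta_pos": [0,0.007,0],"roll": 0}
    - {"delta_pos": [0,0.007,0],"roll": 0}
    - {"delta_pos": [0,0.007,0],"roll": 0}
    - {"delta_pos": [0,0.007,0],"roll": 0}
    - {"delta_pos": [0,0.007,0],"roll": 0}
    - {"delta_pos": [0,0.003,0],"roll": 0}
    - {"delta_pos": [0,0,0],"roll": 0}

```text
time: 6.45
ee_pos: [619.0, -15.5, 79.0]
tool_rot: [0.008, 0.388, 0.922, 0.002]
contact_force: [-1.9, -2.4, 1.7]
finger_gap: 85.3
```

```bash
python3 - <<'E'
from h import *
wlook("w8")
E
```

```text
t 6.45 lane [ 26.4 -35.5] z 79.0 yawerr(deg, jaw-lane) -0.49 toolz [ 0.017 -0.003 -1.   ] F [-1.9 -2.4  1.7] gap 85.3
 comp [  188   235   145   117 13875] [  0.7 -33.3] [56.2 51.1] 0.1 x -27.4 28.8 z 114.7
 comp [246  25 229 244 348] [43.3 21.4] [1.00e-01 1.16e+02] 43.7 x 3.2 83.3 z 114.4
```

View pics/w8.png

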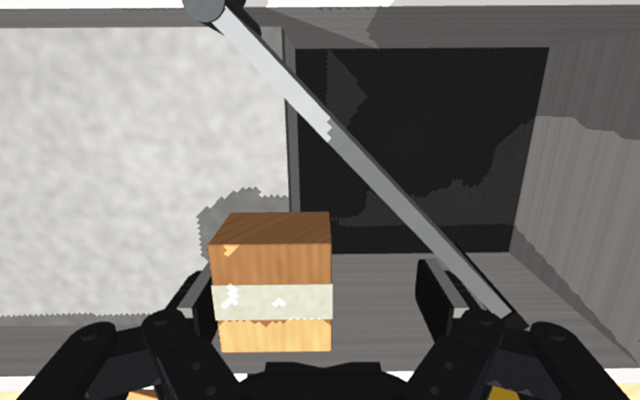

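The gate is at about 0.76 rad and the carton's leading edge is at x of about 29 mm. However, the leading finger is now close to the gate's free edge, near (515,320). I'll swing it left, towards the hinge, by rolling about the rear pad before going further.

Emit:
apply_moves:
  moves:
    - {"delta_pos": [0.0045,0,0],"roll": -0.08}
    - {"delta_pos": [0.004,0,0],"roll": -0.08}
    - {"delta_pos": [0,0,0],"roll": 0}

```text
time: 6.8
ee_pos: [617.6, -10.7, 80.5]
tool_rot: [0.013, 0.312, 0.95, 0.002]
contact_force: [-0.4, -2.0, 0.5]
finger_gap: 85.0
```

```bash
python3 - <<'E'
from h import *
wlook("w9")
E
```

```text
t 6.8 lane [ 28.9 -31.1] z 80.5 yawerr(deg, jaw-lane) 8.81 toolz [ 0.027 -0.004 -1.   ] F [-0.4 -2.   0.5] gap 85.0
 comp [  217   235   125   117 13185] [  8.9 -33.2] [49.  51.6] 5.3 x -15.7 34.7 z 114.7
 comp [ 606  315   34   76 1321] [168.3 -41.1] [37.7 11.2] 89.0 x 162.5 173.8 z 111.9
```

View pics/w9.png

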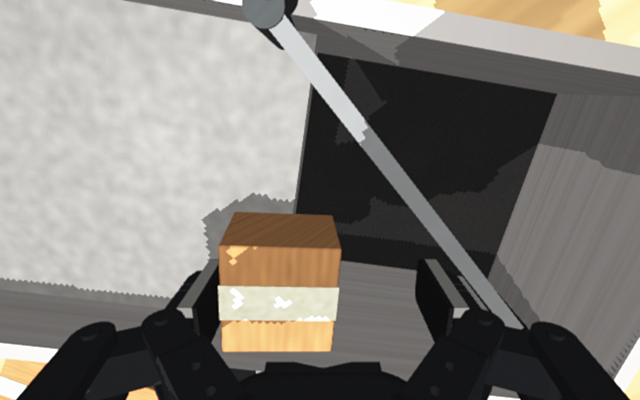

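Emit:
apply_moves:
  moves:
    - {"delta_pos": [0.005,-0.001,0],"roll": -0.1}
    - {"delta_pos": [0.005,-0.001,0],"roll": -0.1}
    - {"delta_pos": [0.005,-0.001,0],"roll": -0.1}
    - {"delta_pos": [0,0,0],"roll": 0}

```text
time: 7.25
ee_pos: [607.5, -7.0, 81.7]
tool_rot: [0.018, 0.169, 0.986, 0.001]
contact_force: [-2.2, -3.0, 3.4]
finger_gap: 85.1
```

```bash
python3 - <<'E'
from h import *
wlook("w10")
E
```

```text
t 7.25 lane [ 24.3 -21.3] z 81.7 yawerr(deg, jaw-lane) 25.71 toolz [ 0.035 -0.004 -0.999] F [-2.2 -3.   3.4] gap 85.1
 comp [ 242  247  113  123 6368] [ 14.9 -34.3] [35.7 51.4] 4.9 x -4.6 31.0 z 114.1
 comp [608 344  32  48 819] [167.9   3.6] [10.6 22.7] 0.3 x 162.6 173.2 z 111.8
```

View pics/w10.png

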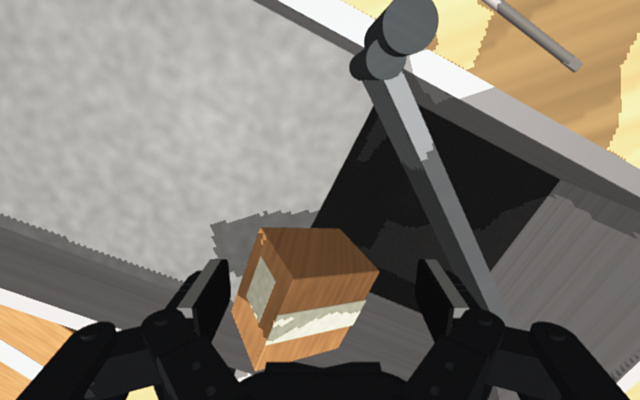

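The carton is tipping over the deck edge: its rear face shows at about (258,285). The gate is held well clear. I'll wait two rows and check.

Emit:
apply_moves:
  moves:
    - {"delta_pos": [0,0,0],"roll": 0}
    - {"delta_pos": [0,0,0],"roll": 0}

```text
time: 7.5
ee_pos: [607.0, -7.8, 81.5]
tool_rot: [0.017, 0.173, 0.985, 0.001]
contact_force: [-1.1, -2.0, 4.1]
finger_gap: 85.4
```

```bash
python3 - <<'E'
from h import *
wlook("w11")
im,d=manip.grab_frame("side"); cv2.imwrite("pics/s11.png",cv2.resize(im[130:330,180:420],None,fx=3,fy=3))
E
```

```text
t 7.5 lane [ 23.4 -21.5] z 81.5 yawerr(deg, jaw-lane) 25.16 toolz [ 0.033 -0.005 -0.999] F [-1.1 -2.   4.1] gap 85.4
 comp [610 346  30  49 777] [166.4  -0.5] [10.9 25.3] 30.3 x 162.3 174.6 z 111.8
 comp [369  81  47  90 490] [14.3 50.4] [ 0.4 34.6] 54.1 x 0.2 28.3 z 114.2
```

View pics/w11.png

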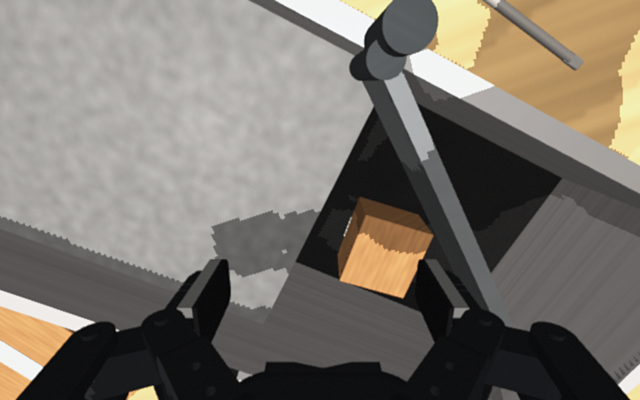

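View pics/s11.png

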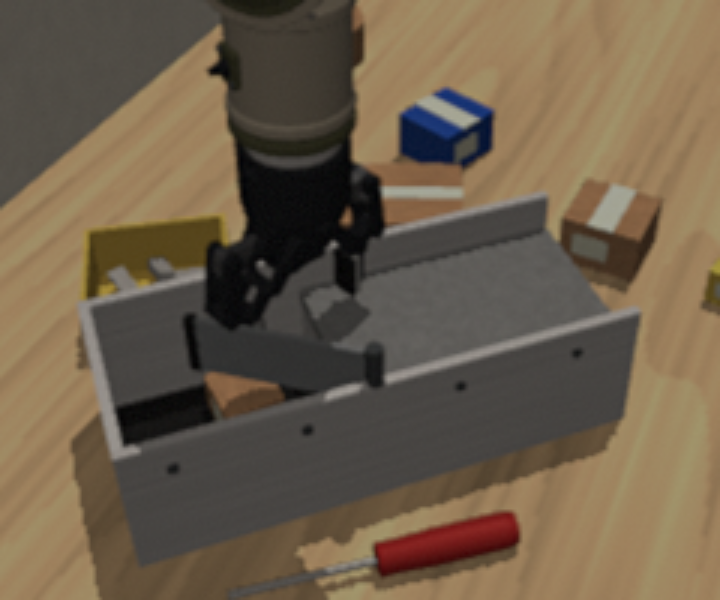

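The carton has dropped into the bay, visible at about (385,250) in the wrist view and (240,392) in the side crop. I'll check its resting height, then back out along -x so that the gate follows the finger shut.

Emit:
apply_moves:
  moves:
    - {"delta_pos": [0.004,-0.009,0],"roll": 0}
    - {"delta_pos": [0.004,-0.009,0],"roll": 0}
    - {"delta_pos": [0.004,-0.009,0],"roll": 0}
    - {"delta_pos": [0.004,-0.009,0],"roll": 0}
    - {"delta_pos": [0.004,-0.009,0],"roll": 0}
    - {"delta_pos": [0,0,0],"roll": 0}

```text
time: 8.2
ee_pos: [573.4, -47.7, 81.5]
tool_rot: [0.021, 0.175, 0.984, 0.001]
contact_force: [-0.2, -3.4, 3.5]
finger_gap: 85.8
```

```bash
python3 - <<'E'
from h import *
s,M,im,d,L,z=wlook("w12")
hsv=cv2.cvtColor(im,cv2.COLOR_BGR2HSV)
m=(hsv[...,1]>80)&(abs(L[...,1])<66)&(L[...,0]>15)&(L[...,0]<160)&(z<90)
print(m.sum(), L[m].mean(0) if m.any() else None, z[m].max() if m.any() else None)
E
```

```text
t 8.2 lane [-28.6 -26.2] z 81.5 yawerr(deg, jaw-lane) 24.94 toolz [ 0.041 -0.005 -0.999] F [-0.2 -3.4  3.5] gap 85.8
1416 [ 47.52552602 -21.55205611] 89.33788870536571
```

View pics/w12.png

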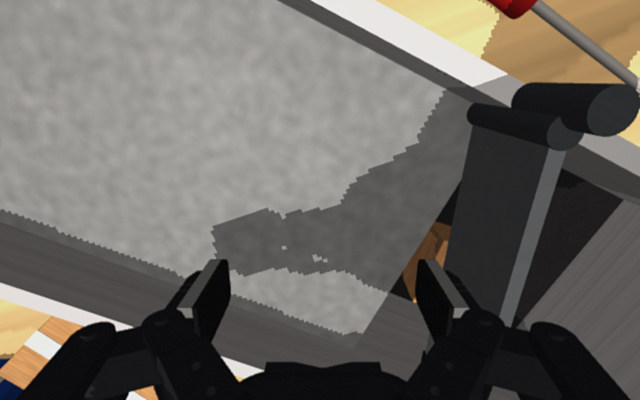

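Emit:
apply_moves:
  moves:
    - {"delta_pos": [0.004,-0.009,0],"roll": 0}
    - {"delta_pos": [0.004,-0.009,0],"roll": 0}
    - {"delta_pos": [0.004,-0.009,0],"roll": 0}
    - {"delta_pos": [0.004,-0.009,0],"roll": 0}
    - {"delta_pos": [0.004,-0.009,0],"roll": 0}
    - {"delta_pos": [0,0,0],"roll": 0}

```text
time: 8.85
ee_pos: [531.9, -84.7, 78.9]
tool_rot: [0.017, 0.174, 0.985, 0.001]
contact_force: [0.5, 0.4, 1.0]
finger_gap: 85.6
```

```bash
python3 - <<'E'
from h import *
s,M,im,d,L,z=wlook("w13")
E
```

```text
t 8.85 lane [-84.1 -23.1] z 78.9 yawerr(deg, jaw-lane) 25.09 toolz [ 0.034 -0.004 -0.999] F [0.5 0.4 1. ] gap 85.6
```

View pics/w13.png

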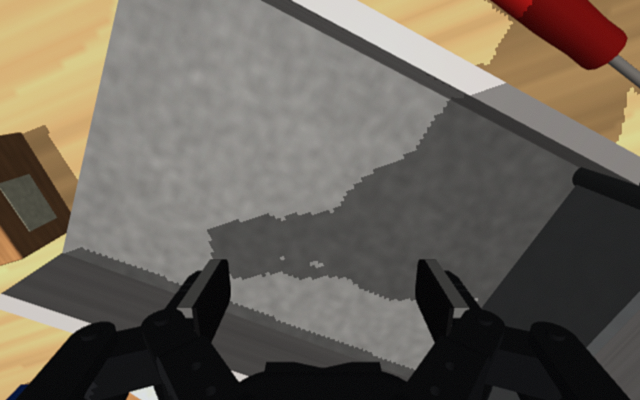

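The force is back to about zero, the finger is clear of the gate, and the gate plate is back across the lane. I'll lift straight up and step aside for a clear top view.

Emit:
apply_moves:
  moves:
    - {"delta_pos": [0,0,-0.02],"roll": 0}
    - {"delta_pos": [0,0,-0.03],"roll": 0}
    - {"delta_pos": [0,0,-0.03],"roll": 0}
    - {"delta_pos": [0,0,-0.04],"roll": 0}
    - {"delta_pos": [0,0,-0.04],"roll": 0}
    - {"delta_pos": [0,0,0],"roll": 0}

```text
time: 9.5
ee_pos: [527.2, -79.7, 242.5]
tool_rot: [0.014, 0.171, 0.985, 0.002]
contact_force: [0.4, 0.2, -0.1]
finger_gap: 85.4
```

Emit:
apply_moves:
  moves:
    - {"delta_pos": [0.04,0,0],"roll": 0}
    - {"delta_pos": [0.045,0,0],"roll": 0}
    - {"delta_pos": [0.045,0,0],"roll": 0}
    - {"delta_pos": [0.045,0,0],"roll": 0}
    - {"delta_pos": [0.045,0,0],"roll": 0}
    - {"delta_pos": [0.045,0,0],"roll": 0}
    - {"delta_pos": [0.03,0,0],"roll": 0}
    - {"delta_pos": [0,0,0],"roll": 0}
    - {"delta_pos": [0,0,0],"roll": 0}

```text
time: 10.4
ee_pos: [257.8, 20.4, 231.9]
tool_rot: [0.016, 0.161, 0.987, 0.003]
contact_force: [0.9, -0.2, 0.2]
finger_gap: 85.5
```

```bash
python3 - <<'E'
from h import *
st()
im,d=manip.grab_frame("top"); cv2.imwrite("pics/t14.png",cv2.resize(im[60:310,150:440],None,fx=2.5,fy=2.3))
im0=cv2.imread("pics/top0.png"); P=cloud("top",d); z=P[...,2]
L=lane(P[...,:2].reshape(-1,2)).reshape(d.shape+(2,))
hsv=cv2.cvtColor(im,cv2.COLOR_BGR2HSV)
m=(hsv[...,1]>70)&(abs(L[...,1])<66)&(L[...,0]>5)&(L[...,0]<165)&(z<75)&(z>0)
print("carton",m.sum(),L[m].mean(0).round(1) if m.any() else 0, (z[m].min(),z[m].max()) if m.any() else 0)
g=(z>126)&(z<142)&(abs(L[...,1])<60)&(L[...,0]>-15)&(L[...,0]<140)
vx,vy,_,_=cv2.fitLine(L[g].astype(np.float32),cv2.DIST_HUBER,0,.01,.01).ravel()
print("gate",g.sum(),"angle",np.arctan(-vx/vy),L[g].mean(0))
for nm,r in dict(big=(150,217,335,398),bin=(85,160,260,332),screw=(205,280,195,258)).items():
    print(nm,cv2.absdiff(im,im0)[r[0]:r[1],r[2]:r[3]].mean().round(2))
im,d=manip.grab_frame("side"); cv2.imwrite("pics/s14.png",cv2.resize(im[130:330,180:420],None,fx=3,fy=3))
E
```

```text
t 10.4 lane [-204.2  244.8] z 231.9 yawerr(deg, jaw-lane) 26.64 toolz [ 0.032  0.001 -0.999] F [ 0.9 -0.2  0.2] gap 85.5
carton 792 [ 71.2 -26. ] (np.float64(0.928991557088006), np.float64(43.50860351470494))
gate 178 angle -0.0037112993 [-1.12605092 -1.31964526]
big 1.1
bin 1.29
screw 1.27
```

View pics/t14.png

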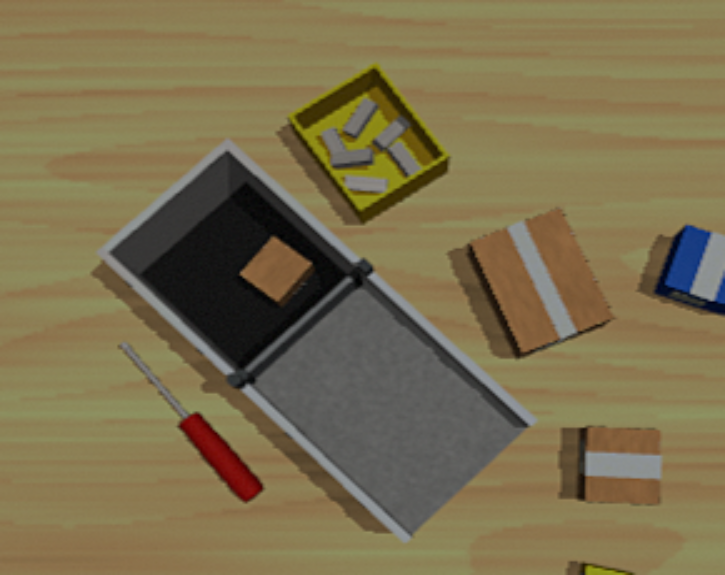

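View pics/s14.png

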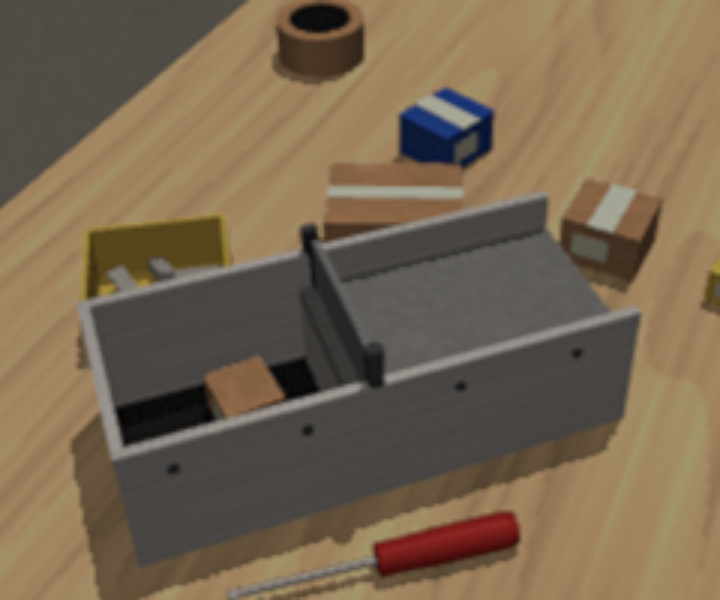

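Both views show the carton lying upside down in the bay, with its top at about 40 mm. The gate is shut (about 0.00 rad), the things on the bench are unchanged and the arm is clear. Handing in.

```bash
python3 -c "
from cell import manip
print(manip.close_job())"
```

```text
the job is handed in; nothing more can be done
None
```

The carton is in the drop bay, the gate has closed by itself, and the job is handed in at about 10.5 s. `close_job` gave no verdict.

**What I did:**
- I set the jaws along the lane, one finger ahead of the carton and one behind.
- I drove forward, so the leading finger opened the gate while the rear pad pushed the carton.
- At about 0.76 rad the leading finger was close to the gate's free edge. I rolled the gripper about 26° to bring that finger nearer the hinge, and the carton tipped off the deck during that turn.
- I then backed out so the gate followed the finger shut, and lifted clear.

**Last checks:**
- **Carton:** it lies in the bay at about lane x +71, y -26 mm, its top surface at about 40 mm. It landed upside down, which should still meet the height limit.
- **Gate:** it measured about 0.00 rad.
- **Bystanders:** the big carton, parts bin and screwdriver look unchanged from the first picture.
- **Arm:** it is well clear of everything and the force reading is near zero.

**What I could not confirm:**
- I had no direct reading of the contact force between carton and gate. The pictures show a gap between them while the carton was on the deck; the fall itself I saw only in stills.
- I judged the two intermediate steps from pictures and force readings only.
- The tool drifted sideways by up to 13 mm on the way down and tilted 1–2°. I corrected the sideways drift before pushing and left the tilt.

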